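Rest the instrument pan and show the leg gauge to the camera

TASK

Slide the long-handled steel pan across the hotplate, without lifting it, from the ringed heating place to the middle of the square resting place and let go of it. Then draw the flat notched leg gauge up out of the pan and hold it still in the air for the inspection camera: upright as it stood, directly over the round mark on the stand's foot, the middle of its notched part at the height of the lens, a flat face square to the lens. Finish while still holding it there; the other instruments stay in the pan, and nothing else on the bench is disturbed.

Things in the scene. Friction and masses are not known exactly. Their poses are not given: they have to be found in the camera images.
- pan: Loose steel pan, 0.45-0.75 kg, 130 mm diameter, 60 mm high. Origin: centre of its underside. Straight bar handle along its -x (roughly towards the robot): 16 mm wide, 10 mm thick, middle line 45 mm above the underside, ending 167 mm from the pan's axis, free below. A grey block fixed inside (74 mm square, top 40 mm above the underside) holds the instruments upright. The pan stays where it is left.
- hob: Fixed bench hotplate, 300 mm (its x) by 500 mm (its y), smooth level black top 50 mm above its origin, which is the centre of its underside on the bench. Two knobs on its front edge are not used.
- heat_mark: Heating place: two thin concentric light circles (diameters 170 and 100 mm) drawn on the hotplate's top, at the left or the right. Origin at their centre, on the top surface. The pan starts here.
- rest_mark: Resting place: thin light square outline, 176 mm outside, drawn on the hotplate's top beside the circles, about 230 mm from them. Origin at its centre, on the top surface; z up.
- gauge: Loose aluminium leg gauge, 90 g: flat plate 8 mm thick (x), 36 wide (y), 125 tall (z). Origin: middle of its lower end. Notches in the +y edge of the lower 83 mm; the top 42 mm is a plain grip. Stands in a loose slot, axes as the pan's, origin 5 mm above the pan's underside and 12 mm to the pan's -y; it is the tallest thing in the pan (top 130 mm up). Lift it 60 mm to clear the pan.
- gauge_mid (a point): Point of the gauge to be shown, the middle of its notched part: on the plate's middle plane and middle line, 45 mm above its lower end (80 mm below its top). Axes as the gauge.
- probe: Loose round steel rod with a ball head, 8 mm thick, 87 mm long, standing in a hole of the pan's block at 20 mm along the pan's x and 25 mm along its y; top 92 mm above the pan's underside. Origin at its lower end. Leave it in the pan.
- pin: Loose round steel rod with a dark cylindrical head, 8 mm thick, 80 mm long, in the hole at -20 mm along the pan's x and 25 mm along its y; top 85 mm above the pan's underside. Origin at its lower end. Leave it in the pan.
- stand: Fixed stand of the inspection camera. Origin: on the bench right below the middle of the round mark (circle 50 mm across with a dot) on its 8 mm thick foot plate. The plate reaches from 65 mm on the -x side of the mark to 205 mm on the +x side, 120 mm wide; the column (24 mm thick, 340 mm tall) stands 185 mm from the mark along +x.
- camera: Camera on the column, at a height that differs from start to start (lens 200 to 270 mm above the bench). Origin: centre of the lens glass, 130 mm from the mark's axis along the stand's +x. The lens looks level along its -x, over the mark. Housing 54 x 54 mm, 65 mm long behind the glass.
- view (a point): Viewing point: 130 mm straight in front of the lens (along its -x), at lens height and exactly above the round mark. Axes as the camera: x is the lens axis, z up.
- bottle: Loose white sample bottle with cap, 52 mm diameter, 120 mm tall, origin at the centre of its underside. Leave alone.
- jar: Loose lidded glass jar, 60 mm diameter, 75 mm tall, origin at the centre of its underside. Leave alone.
- bowl: Loose steel bowl, 110 mm diameter, 45 mm tall, origin at the centre of its underside. Leave alone.
- beaker: Loose clear beaker, 64 mm diameter, 85 mm tall, origin at the centre of its underside. Leave alone.
- tweezers: Loose plastic tweezers, 115 mm long, 6 mm thick, lying on the bench, origin at the middle of the underside. Leave alone.

How it is judged (in metres and radians):
On the way, in this order (a step that is already met when the one before it is completed fails the run):
1. the pan stands in the middle of the square resting place, let go, with the gauge still in it (horizontal distance between pan and rest_mark below 0.02 m and z of pan in the frame of hob below 0.055 m and angle between pan's own z axis and vertical below 0.06 rad and linear speed of pan below 0.01 m/s and contact force between the fingers and pan below 0.1 N and z of gauge in the frame of pan below 0.02 m), for 0.2 s.
2. the gauge is drawn clear of the pan (z of gauge in the frame of pan above 0.065 m and contact force between gauge and pan below 0.05 N and contact force between the fingers and gauge above 1 N), for 0.1 s.
At the end, for the whole second after the job is handed in: Gauge held by the fingers alone, still: shown point within 25 mm of the viewing point sideways and in height, notches down, upright within 0.17 rad, a flat face square to the lens within 0.2 rad. Pan let go, upright on the hotplate within 25 mm of the square's centre, both rods in it (horizontal distance between gauge_mid and view below 0.025 m and z of gauge_mid in the frame of view between -0.025 and 0.025 m and angle between gauge's own z axis and vertical below 0.17 rad and angle between the x axis of gauge and the x axis of view, either way round below 0.2 rad and linear speed of gauge below 0.02 m/s and angular speed of gauge below 0.15 rad/s and contact force between the fingers and gauge above 1 N and contact force between gauge and pan below 0.05 N and contact force between gauge and stand below 0.05 N and horizontal distance between pan and rest_mark below 0.025 m and z of pan in the frame of hob below 0.055 m and angle between pan's own z axis and vertical below 0.06 rad and z of each of probe, pin in the frame of pan below 0.03 m and horizontal distance between each of probe, pin and pan below 0.06 m); the arm keeps its last pose, push and grip.
It fails at once if the pan is lifted off the hotplate (over 10 mm) or tipped (z of pan in the frame of hob above 0.06 m or angle between pan's own z axis and vertical above 0.15 rad).
It fails at once if the bottle, jar, bowl, beaker or tweezers is moved over 30 mm, or the camera over 10 mm (distance of any of bottle, jar, bowl, beaker, tweezers from where it was at the start of the episode above 0.03 m or distance of camera from where it was at the start of the episode above 0.01 m).
It also fails if it takes over 48 s, if anything falls off the work surface, if the arm or the gripper's body presses on something with over 40 N, if the wrist force passes 120 N, or if a joint passes its speed limit or range.

ROBOT

A 6-joint arm with a two-finger parallel gripper is mounted at the origin on the work surface. World frame = base frame: x ahead of the robot, y to its left, z up, the work surface at z = 0. Lengths are in m, angles in degrees, forces in N, time in s.
With the tool pointing down it reaches from about 0.375 to 0.9 m from the base axis. Payload 3.1 kg.
Tool frame: the origin (TCP) lies on the centre line of the jaws, within the pads' length; the fingertips stand 17 mm ahead of it and the grasp point (between the pads) lies 2 mm behind it; z points along the fingers, y is the line along which they close (so a half turn about z gives the same grasp; the last joint's range is limited). The gripper opens to 87 mm and grips with 3 to 60 N. Pads are 19 mm wide; open, the fingers measure 117 mm over their backs; the gripper's body (75 mm by 190 mm) begins 51 mm behind the grasp point.
Start: joints at [53.256, 30.224, 82.088, -0, 67.689, -10.227], TCP at [0.279, 0.559, 0.24] pointing down, gripper open.
Joint ranges: [-176.69, 176.69], [-43.24, 126.21], [12.49, 139.97], [-82, 262], [0, 151.66], [-163.58, 163.58]. Speed limits (degrees/s): [159.86, 159.86, 180, 180, 180, 180].

INTERFACE

Orientations are given as a 3x3 rotation matrix whose columns are the frame's x, y, z axes.
In Python, from rig import bot, imaging, finder gives the robot as it stands. The module is installed in compiled form; this text tells all that it offers.
- The arm moves only by the tool play_rows, never from a script. Its argument "motion" is a list that holds one entry, the list of rows, each a list of 6 numbers: the shift along the tool's x, y, z in shares of 500 mm (1.0 is 500 mm), then the turn, a rotation vector about the tool's x, y, z in normalised numbers (1 is 90 degrees). In form: [[[dx, dy, dz, wx, wy, wz], ...]]. A call has 1 to 8 rows; each row is the pose to reach, as a shift and turn from the pose commanded when the call began, along the tool's axes at that moment; what a row does not reach only later rows make up. A row lasts 1/12 s, in which the tool goes at most 41.7 mm and 7.16 degrees, less where a joint would pass 70% of its speed; a pose out of reach is approached as far as the arm can. Shift and turn numbers lie between -1 and 1, and a call with a number outside is refused. A call with a gripper value outside its range is refused whole. "fingers" is the finger opening in m, from 0 to 0.087, set as the call begins (left out, the last holds). The fingers move at their own pace and stop on an object; the grip force is fixed at half the most. Time passes only in rows, so rows that repeat a pose let the fingers close. It gives the time, the measured TCP pose, the force, the opening and the grip force at its end, in the units of the state.
- bot.read_state(): the state, without advancing time (a new reading comes with each control period).
- imaging.capture(name): name is "side" or "top"; returns a dict with "frame" (480x640x3 uint8, red, green, blue), "camera_matrix" (3x3 intrinsics, pixels), "R" (3x3) and "t" (3): a world point X has camera coordinates R X + t. Camera axes: x right, y down, z forward; pixel columns grow to the right and rows downward; lengths in m; the calibration is good to about 2 mm. A picture is of the moment at which its call begins. There is no depth.
- bot.hand_in(): hands the job in; it is judged then, once.
Trained networks look in the newest picture that a camera, given by its name, has taken for a name from the list of things; names that differ only in an ending like _2 or _b are one class to them, and where a whole thing is asked for, a point or a joint stands for the part that bears it (a point fixed in the world has none). Each returns a list of dicts, best first, with "confidence" (0 to 1); they miss things now and then, are a little off and sometimes report something else, mostly with a low value. They report only what shows in the picture. A call takes as long as a camera call.
- finder.recognise(camera, name): "at" ([x, y, z] in m, in world coordinates, good to about 4 mm: the middle of the surface that is visible of it).
- finder.outline_of(camera, name): "pixels" (480x640 bool, what is visible of it).
The state is a dict: "time_s": time; "joint_positions": joint angles; "qvel": joint speeds; "tau": joint torques, N m; "position": TCP position; "tcp_rot": TCP orientation; "force": force on the tool from outside, world axes, zero at the start; "moment": the same for the moment, N m; "opening": opening from 0.0 (shut) to 1.0 (fully open); "grasp_force": force on a finger pad.
Only numpy, scipy, OpenCV 4.12 (cv2) and the standard library are available. Lean on these libraries where they do the work, as an engineer would, in place of code of your own. Each camera call takes 0.05 s, during which the arm holds its last target. There are 200 camera calls.

## Working session

There is one attempt and no reset: what is moved stays moved. The work goes in short steps, Python scripts to look and compute and a tool call to move; the robot and the scene stay as the last step left them, time stands still between calls to the robot, and variables do not carry over. Pictures are saved under pics/ and viewed, at most 10 in all, crops included, and the job is handed in when it is done.

Besides the shell and the picture viewer there is one more tool, called after "Call:" as a command line: name --argument value ..., lists and objects as JSON in quotes. play_rows: Moves the arm, as the interface text tells. Its arguments: {"type":"object","properties":{"motion":{"type":"array"},"fingers":{"type":"number"}},"required":["motion"]}

```bash
mkdir -p pics
cat > h.py <<'E'
import numpy as np, cv2
from rig import bot, imaging, finder
def save(img,n): cv2.imwrite('pics/'+n,cv2.cvtColor(img,cv2.COLOR_RGB2BGR))
def ray(c,p):
    d=np.linalg.inv(c['camera_matrix'])@np.array([p[0],p[1],1.]);R=np.array(c['R']);
    return -R.T@np.array(c['t']),R.T@d
def onz(c,p,z):
    o,d=ray(c,p);return o+d*(z-o[2])/d[2]
def proj(c,X):
    q=np.array(c['camera_matrix'])@(np.array(c['R'])@np.array(X)+np.array(c['t']));return q[:2]/q[2]
def tri(c1,p1,c2,p2):
    A=[];b=[]
    for c,p in((c1,p1),(c2,p2)):
        o,d=ray(c,p);d/=np.linalg.norm(d);M=np.eye(3)-np.outer(d,d);A.append(M);b.append(M@o)
    return np.linalg.lstsq(np.vstack(A),np.hstack(b),rcond=None)[0]
E
python3 - <<'E'
from h import *
s=bot.read_state();print(s['time_s'],s['position'],np.round(s['tcp_rot'],3).tolist(),s['opening'])
for n in('side','top'):
    c=imaging.capture(n);save(c['frame'],n+'0.png')
    print(n,np.round(-np.array(c['R']).T@c['t'],3),c['R'][2])
    for k in('pan','hob','heat_mark','rest_mark','gauge','probe','pin','stand','camera','bottle','jar','bowl','beaker','tweezers'):
        print(k,[(np.round(r['at'],3).tolist(),round(r['confidence'],2)) for r in finder.recognise(n,k)][:2])
E
```

```text
0.0 [0.27856659 0.55871374 0.2385713 ] [[-0.895, 0.446, -0.001], [0.446, 0.895, -0.002], [0.0, -0.002, -1.0]] 0.9988488528691476
side [ 0.499 -1.265  0.882] [ 0.01152905  0.85301395 -0.52176076]
pan [([0.559, -0.062, 0.085], 0.68)]
hob [([0.555, -0.277, 0.051], 0.68)]
heat_mark [([0.559, -0.098, 0.047], 0.58)]
rest_mark [([0.581, -0.303, 0.055], 0.68)]
gauge []
probe [([0.588, -0.024, 0.118], 0.59)]
pin [([0.553, -0.278, 0.051], 0.39)]
stand [([0.578, 0.455, 0.004], 0.71), ([0.328, 0.214, 0.005], 0.67)]
camera [([0.582, 0.476, 0.27], 0.85), ([0.403, -0.503, 0.038], 0.73)]
bottle []
jar [([0.3, 0.31, 0.045], 0.59)]
bowl [([0.402, -0.505, 0.035], 0.71)]
beaker [([0.545, -0.51, 0.071], 0.61)]
tweezers [([0.326, 0.213, 0.005], 0.64)]
top [ 0.355 -0.07   1.6  ] [ 0.11093188  0.00199472 -0.99382601]
pan [([0.562, -0.043, 0.087], 0.76)]
hob [([0.546, -0.189, 0.053], 0.85)]
heat_mark []
rest_mark [([0.578, -0.281, 0.052], 0.81), ([0.302, 0.323, 0.078], 0.62)]
gauge [([0.562, -0.059, 0.156], 0.66)]
probe [([0.327, 0.22, 0.008], 0.21)]
pin []
stand [([0.573, 0.434, 0.007], 0.85)]
camera [([0.572, 0.484, 0.281], 0.56)]
bottle [([0.769, 0.218, 0.079], 0.56)]
jar [([0.299, 0.319, 0.078], 0.89)]
bowl [([0.406, -0.554, 0.019], 0.74), ([0.578, 0.484, 0.289], 0.64)]
beaker [([0.551, -0.543, 0.051], 0.71), ([0.77, 0.217, 0.078], 0.49)]
tweezers [([0.327, 0.225, 0.01], 0.76)]
```

View pics/top0.png

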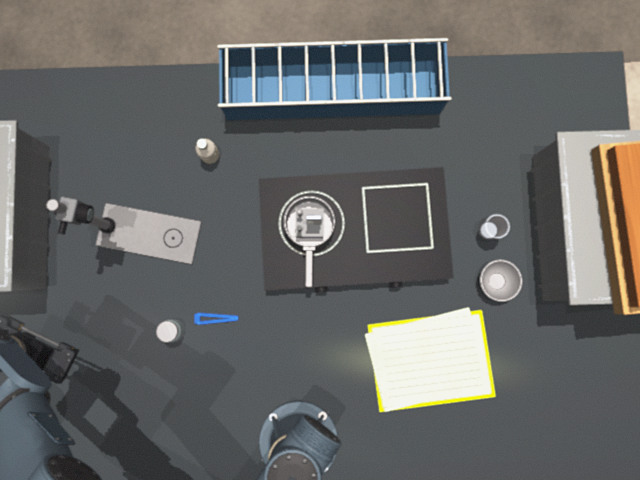

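View pics/side0.png

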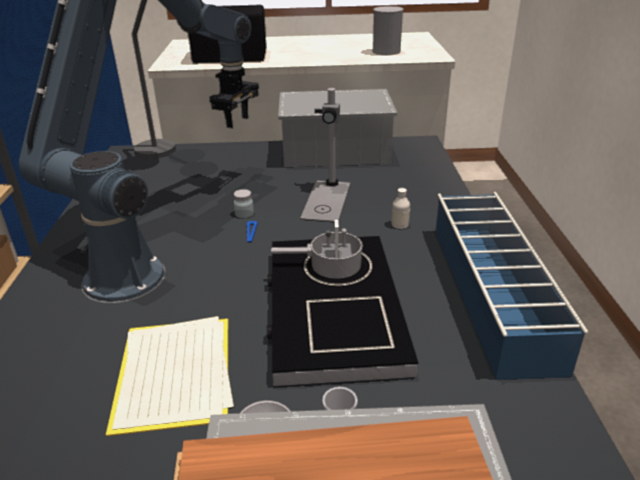

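The top view shows the pan on the rings at (310,223) with its handle ending at (309,287), the square centred near (398,217), and the stand mark at (173,238) with its camera to the left, at about (80,210). The side view shows the lens at about (330,116), the pan at (336,255) and the stand mark at (322,209).

Run:
```python
from h import *
C={}
for n in('side','top'):
    c=C[n]=imaging.capture(n)
    for k in('rest_mark','hob','heat_mark','stand','pan','gauge','camera'):
        r=finder.outline_of(n,k)
        if not r: print(n,k,'none');continue
        m=r[0]['pixels'].astype(np.uint8);ys,xs=np.nonzero(m)
        (cx,cy),wh,a=cv2.minAreaRect(np.c_[xs,ys].astype(np.float32))
        print(n,k,round(r[0]['confidence'],2),'n',len(xs),'bbox',xs.min(),xs.max(),ys.min(),ys.max(),'rect',np.round([cx,cy,*wh,a],1))
        if k=='rest_mark':
            q=np.array([onz(c,p,.05)[:2] for p in np.c_[xs,ys]],np.float32)
            rr=cv2.minAreaRect(q*1000);print('  world rect',rr,q.mean(0)*1000)
        if k=='stand':
            q=np.array([onz(c,p,.008)[:2] for p in np.c_[xs,ys]],np.float32);rr=cv2.minAreaRect(q*1000);print('  world rect',rr)
t=C['top']['frame'];s=C['side']['frame']
f=lambda im,x,y,w,h,k:cv2.resize(im[y:y+h,x:x+w],None,fx=k,fy=k,interpolation=cv2.INTER_CUBIC)
save(f(t,260,170,190,130,4),'a.png')
save(np.vstack([f(t,40,190,170,80,4),np.hstack([f(s,295,80,85,70,4),f(s,295,170,85,70,4)])]),'b.png')
```

```text
side rest_mark 0.69 n 11 bbox 310 388 331 351 rect [349.4 341.1   9.3  79.2  82. ]
  world rect ((583.8710327148438, -340.4281311035156), (175.50543212890625, 28.791305541992188), 8.644390106201172) [ 513.73395 -345.3678 ]
side hob 0.84 n 16476 bbox 266 417 236 385 rect [338.9 308.8 145.7 148.9  86. ]
side heat_mark none
side stand 0.91 n 2364 bbox 300 349 89 221 rect [330.4 155.8  44.3 133.1   7.5]
  world rect ((602.38232421875, 925.5001220703125), (1348.867431640625, 154.71380615234375), 85.83920288085938)
side pan 0.67 n 2110 bbox 271 360 232 277 rect [317.2 258.   44.4  89.3  81. ]
side gauge 0.59 n 480 bbox 233 252 190 217 rect [242.7 203.5  27.5  18.5  86.4]
side camera 0.66 n 36 bbox 326 329 231 245 rect [327.5 238.   14.    3.   90. ]
top rest_mark none
top hob 0.93 n 18222 bbox 259 453 168 291 rect [355.3 230.5 116.6 189.4  86.2]
top heat_mark 0.7 n 597 bbox 480 509 215 240 rect [494.5 227.5  25.   29.   90. ]
top stand 0.73 n 5258 bbox 47 200 197 262 rect [121.3 228.  154.6  43.5  10.6]
  world rect ((579.8414916992188, 472.0025634765625), (428.9120178222656, 119.61273956298828), 77.7784423828125)
top pan 0.58 n 2141 bbox 284 335 197 286 rect [302.5 238.1  50.2  86.7  21.4]
top gauge none
top camera 0.87 n 865 bbox 55 93 197 233 rect [ 74. 215.  36.  38.  90.]
```

View pics/a.png

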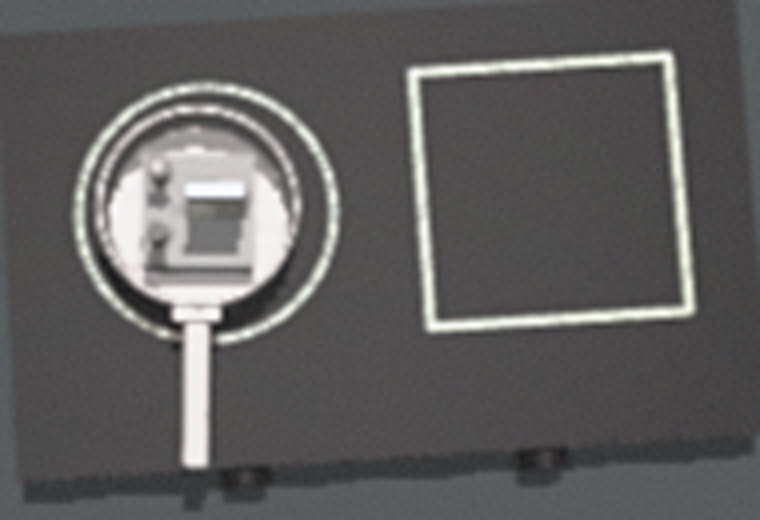

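View pics/b.png

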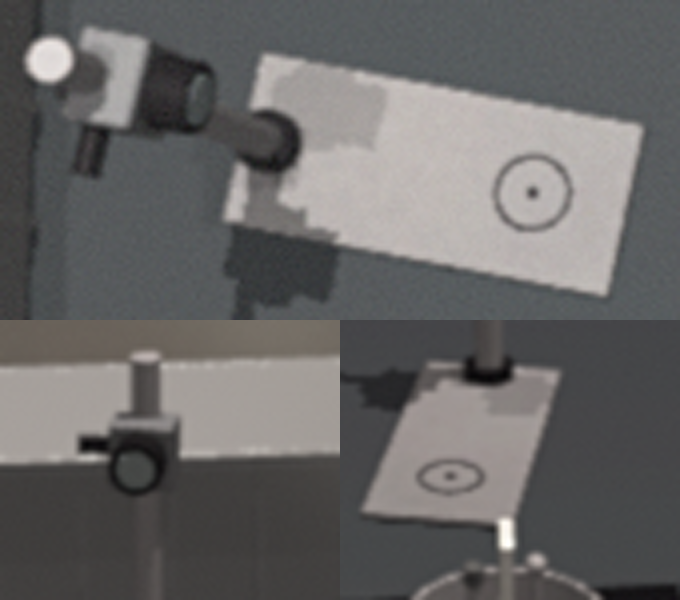

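The crops show the square's corners, the pan and handle line, the stand plate's corners with the mark at crop pixel (532,193), and the lens at side crop (136,148). Next I turn these into positions.

Run:
```python
from h import *
T=imaging.capture('top');S=imaging.capture('side')
g=lambda ox,oy:(lambda x,y:((x+.5)/4-.5+ox,(y+.5)/4-.5+oy))
a=g(260,170);b=g(40,190);s1=g(295,80);s2=g(295,170)
mm=lambda v:np.round(np.array(v)*1000,1)
sq=np.array([onz(T,a(*p),.05) for p in((412,70),(669,55),(690,314),(432,326))])
print('rest',mm(sq.mean(0)),'sides',mm(np.linalg.norm(sq-np.roll(sq,1,0),axis=1)))
d=(sq[0]-sq[1]+sq[3]-sq[2]);print('yaw from y edges',np.degrees(np.arctan2(-d[0],d[1])))
print('ring',mm(onz(T,a(207,212),.05)))
print('pan',mm(onz(T,a(198,204),.11)))
h0,h1=onz(T,a(196.5,330),.1),onz(T,a(195.5,467),.1);print('handle',mm(h0),mm(h1),'yaw',np.degrees(np.arctan2((h0-h1)[1],(h0-h1)[0])))
print('gauge top',mm(onz(T,a(215,188),.18)),mm(onz(T,a(186,188),.18)),mm(onz(T,a(244,188),.18)))
c=np.array([onz(T,b(*p),.008) for p in((262,52),(642,125),(607,297),(222,220))]);mk=onz(T,b(532,193),.008)
e=c[0]-c[1]+c[3]-c[2];e/=np.linalg.norm(e);print('mark',mm(mk),'dir',np.round(e,4),np.degrees(np.arctan2(e[1],e[0])),'sides',mm(np.linalg.norm(c-np.roll(c,1,0),axis=1)))
print('mark side',mm(onz(S,s2(450-340,476-320),.008)), 'tri',mm(tri(T,b(532,193),S,s2(110,156))))
L=mk+e*.13
print('lens tri',mm(tri(T,b(203,95),S,s1(136,148))),'expect xy',mm(L))
o,dd=ray(S,s1(136,148));k=(L[1]-o[1])/dd[1];print('lens by y plane',mm(o+k*dd))
# side views of pan & gauge top, handle end
print('gauge top tri',mm(tri(T,a(215,188),S,s2(506-340,519-320))))
x=h1; print('proj handle end in side',proj(S,h1-[0,0,.005]),'want ~ (271,250)')
```

```text
rest [ 580.9 -282.2   50. ] sides [173.2 173.1 175.2 171.5]
yaw from y edges 1.3694341023932064
ring [573.1 -52.2  50. ]
pan [570.  -47.2 110. ]
handle [489.7 -43.9 100. ] [401.9 -40.9 100. ] yaw -1.9480039661829196
gauge top [569.4 -59.  180. ] [569.9 -41.2 180. ] [568.9 -76.7 180. ]
mark [547.9 329.4   8. ] dir [0.2206 0.9754 0.    ] 77.25508787066077 sides [118.7 268.5 120.2 270.3]
mark side [549.3 332.7   8. ] tri [548.4 329.    9.9]
lens tri [578.6 453.2 270. ] expect xy [576.5 456.2   8. ]
lens by y plane [579.  456.2 269. ]
gauge top tri [569.2 -59.  190.9]
proj handle end in side [269.89471373 250.80091794] want ~ (271,250)
```

```bash
cat >> h.py <<'E'
from scipy.spatial.transform import Rotation as Ro
def go(X,th):
    s=bot.read_state();R=np.array(s['tcp_rot']);t=np.radians(th)
    y=np.array([np.cos(t),np.sin(t),0]);z=np.array([0,0,-1.]);G=np.c_[np.cross(y,z),y,z]
    print('t',round(s['time_s'],2),'at',np.round(s['position'],4),'d',np.round(R.T@(np.array(X)-s['position']),4),'w',np.round(Ro.from_matrix(R.T@G).as_rotvec(degrees=True),2))
E
python3 -c "
from h import *
go([.45,-.0425,.2],88.1)"
```

```text
t 2.4 at [0.279  0.5593 0.2396] d [-0.4217 -0.4621  0.0396] w [ -0.     0.   -24.62]
```

Units first: shifts go in shares of 500 mm and turns go in shares of 90 degrees. So -0.462 m / 0.5 = -0.924, -0.422 m / 0.5 = -0.844, -24.6 degrees / 90 = -0.2733.

Call:
play_rows --motion '[[[-0.21,-0.23,0.02,0,0,-0.0689],[-0.42,-0.46,0.04,0,0,-0.1378],[-0.64,-0.7,0.06,0,0,-0.2056],[-0.844,-0.924,0.08,0,0,-0.2733],[-0.844,-0.924,0.08,0,0,-0.2733],[-0.844,-0.924,0.08,0,0,-0.2733],[-0.844,-0.924,0.08,0,0,-0.2733],[-0.844,-0.924,0.08,0,0,-0.2733]]]' --fingers 0.087

```text
time_s: 3.07
position: [0.3704, 0.2376, 0.2185]
tcp_rot: [[-0.999, 0.033, 0.001], [0.033, 0.999, 0.0], [-0.001, 0.0, -1.0]]
force: [0.5, 1.0, -0.1]
opening: 1.002
grasp_force: 0.0
```

```bash
python3 -c "
from h import *
go([.45,-.0425,.2],88.1)"
```

```text
t 3.07 at [0.3704 0.2376 0.2185] d [-0.0887 -0.2774  0.0185] w [0.02 0.06 0.02]
```

To row units: -0.2775 m / 0.5 = -0.555, 0.0185 m / 0.5 = 0.037.

Call:
play_rows --motion '[[[-0.177,-0.555,0.037,0,0,0],[-0.177,-0.555,0.037,0,0,0],[-0.177,-0.555,0.037,0,0,0],[-0.177,-0.555,0.037,0,0,0],[-0.177,-0.555,0.037,0,0,0],[-0.177,-0.555,0.037,0,0,0],[-0.177,-0.555,0.037,0,0,0],[-0.177,-0.555,0.037,0,0,0]]]'

```text
time_s: 3.73
position: [0.4537, -0.0484, 0.2002]
tcp_rot: [[-0.999, 0.04, 0.006], [0.04, 0.999, -0.005], [-0.007, -0.004, -1.0]]
force: [0.8, -0.2, 0.9]
opening: 1.002
grasp_force: 0.0
```

```bash
python3 -c "
from h import *
go([.45,-.0425,.094],88.1);go([.45,-.0425,.094],88.1)
T=imaging.capture('top');S=imaging.capture('side')
print(bot.read_state()['position'])
f=lambda im,x,y,w,h,k:cv2.resize(im[y:y+h,x:x+w],None,fx=k,fy=k,interpolation=cv2.INTER_CUBIC)
save(np.vstack([f(T['frame'],255,180,130,115,4)[:300],f(S['frame'],230,200,130,75,4)]),'c.png')"
```

```text
t 3.73 at [ 0.4537 -0.0484  0.2002] d [0.0046 0.0062 0.1062] w [-0.25  0.38 -0.41]
t 3.73 at [ 0.4537 -0.0484  0.2002] d [0.0046 0.0062 0.1062] w [-0.25  0.38 -0.41]
[ 0.44985498 -0.04281034  0.19976539]
```

View pics/c.png

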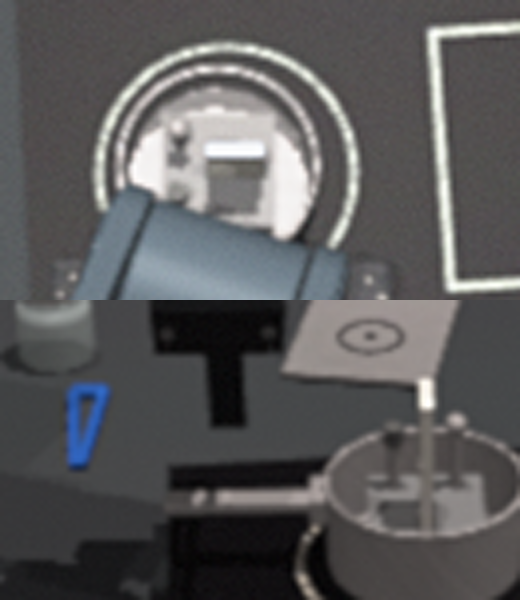

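The hand is over the handle, with the gripper body clear of the gauge. It has settled on target, so I descend and grip.

To row units: 0.106 m / 0.5 = 0.212, 0.095 m / 0.5 = 0.19.

Call:
play_rows --motion '[[[0,0,0.05,0,0,0],[0,0,0.1,0,0,0],[0,0,0.15,0,0,0],[0,0,0.19,0,0,0],[0,0,0.212,0,0,0],[0,0,0.212,0,0,0],[0,0,0.212,0,0,0],[0,0,0.212,0,0,0]]]'

```text
time_s: 4.5
position: [0.4495, -0.0401, 0.0945]
tcp_rot: [[-0.999, 0.032, 0.001], [0.032, 0.999, -0.0], [-0.001, -0.0, -1.0]]
force: [0.8, 0.1, 0.6]
opening: 0.997
grasp_force: 0.0
```

Call:
play_rows --motion '[[[0,0,0,0,0,0],[0,0,0,0,0,0],[0,0,0,0,0,0],[0,0,0,0,0,0],[0,0,0,0,0,0],[0,0,0,0,0,0],[0,0,0,0,0,0],[0,0,0,0,0,0]]]' --fingers 0

```text
time_s: 5.17
position: [0.4492, -0.041, 0.0938]
tcp_rot: [[-0.999, 0.034, -0.0], [0.034, 0.999, 0.0], [0.0, 0.0, -1.0]]
force: [-0.0, 0.6, -1.2]
opening: 0.475
grasp_force: 0.0
```

Call:
play_rows --motion '[[[0,0,0,0,0,0],[0,0,0,0,0,0],[0,0,0,0,0,0],[0,0,0,0,0,0],[0,0,0,0,0,0],[0,0,0,0,0,0],[0,0,0,0,0,0],[0,0,0,0,0,0]]]' --fingers 0

```text
time_s: 5.83
position: [0.4492, -0.041, 0.0938]
tcp_rot: [[-0.999, 0.034, -0.0], [0.034, 0.999, 0.0], [0.0, 0.0, -1.0]]
force: [0.3, -1.0, -0.4]
opening: 0.177
grasp_force: 30.0
```

```bash
python3 -c "
from h import *
s=bot.read_state();print(s['force'],s['moment'])
p=s['position'];go([p[0]+.0115,p[1]-.235,p[2]],88.1)"
```

```text
[ 0.27675039 -0.95427066 -0.44850785] [ 0.04832342  0.02196101 -0.0414512 ]
t 5.83 at [ 0.4492 -0.041   0.0938] d [-0.0194 -0.2345 -0.    ] w [ 0.   -0.   -0.02]
```

To row units: -0.072 m / 0.5 = -0.144, -0.061 m / 0.5 = -0.122.

Call:
play_rows --motion '[[[0,-0.006,0,0,0,0],[-0.002,-0.018,0,0,0,0],[-0.004,-0.036,0,0,0,0],[-0.004,-0.056,0,0,0,0],[-0.006,-0.078,0,0,0,0],[-0.008,-0.1,0,0,0,0],[-0.01,-0.122,0,0,0,0],[-0.012,-0.144,0,0,0,0]]]'

```text
time_s: 6.5
position: [0.4515, -0.1122, 0.0938]
tcp_rot: [[-1.0, 0.031, -0.003], [0.031, 1.0, 0.002], [0.003, 0.002, -1.0]]
force: [0.6, 6.2, 2.7]
opening: 0.178
grasp_force: 30.5
```

To row units: -0.088 m / 0.5 = -0.176, -0.003 m / 0.5 = -0.006.

Call:
play_rows --motion '[[[-0.002,-0.022,0,0,0,0],[-0.004,-0.044,0,0,0,0],[-0.006,-0.066,0,0,0,0],[-0.008,-0.088,0,0,0,0],[-0.01,-0.11,0,0,0,0],[-0.012,-0.132,0,0,0,0],[-0.012,-0.154,0,0,0,0],[-0.014,-0.176,0,0,0,0]]]'

```text
time_s: 7.17
position: [0.4552, -0.1996, 0.0937]
tcp_rot: [[-1.0, 0.031, -0.004], [0.031, 1.0, 0.004], [0.004, 0.004, -1.0]]
force: [0.8, 6.9, 3.9]
opening: 0.179
grasp_force: 30.5
```

```bash
python3 -c "
from h import *
s=bot.read_state();print(s['force'],s['moment'],s['grasp_force'])
imaging.capture('top')
go([.4607,-.276,.0938],88.1)
print([(r['at'],r['confidence']) for r in finder.recognise('top','pan')])"
```

```text
[0.82751224 6.91216511 3.91109839] [ 1.16713709 -0.10048396  0.57898224] 30.5049267411232
t 7.22 at [ 0.4563 -0.2022  0.0938] d [-0.0068 -0.0736 -0.0001] w [ 0.06 -0.09  0.07]
[([0.5884, -0.1959, 0.09], 0.89), ([0.6454, -0.3471, 0.0493], 0.17)]
```

To row units: -0.0735 m / 0.5 = -0.147, -0.004 m / 0.5 = -0.008.

Call:
play_rows --motion '[[[-0.002,-0.02,0,0,0,0],[-0.004,-0.042,0,0,0,0],[-0.006,-0.064,0,0,0,0],[-0.008,-0.086,0,0,0,0],[-0.01,-0.106,0,0,0,0],[-0.012,-0.124,0,0,0,0],[-0.013,-0.138,0,0,0,0],[-0.014,-0.147,0,0,0,0]]]'

```text
time_s: 7.93
position: [0.4603, -0.2731, 0.0936]
tcp_rot: [[-0.999, 0.032, -0.003], [0.032, 0.999, 0.004], [0.003, 0.004, -1.0]]
force: [-0.3, 7.7, 4.0]
opening: 0.182
grasp_force: 30.5
```

```bash
python3 -c "
from h import *
T=imaging.capture('top');S=imaging.capture('side')
go([.4607,-.276,.0938],88.1);s=bot.read_state();print(s['force'],s['moment'])
f=lambda im,x,y,w,h,k:cv2.resize(im[y:y+h,x:x+w],None,fx=k,fy=k,interpolation=cv2.INTER_CUBIC)
save(f(T['frame'],330,170,130,90,6),'d.png')
for p in((398.0,217.3),):pass
print('square c px',proj(T,[.581,-.2822,.05]),'pan rim c if centred',proj(T,[.581,-.2822,.11]))"
```

```text
t 8.03 at [ 0.4607 -0.2737  0.0937] d [-0.0001 -0.0023 -0.0001] w [ 0.15 -0.11  0.04]
[0.05315759 3.73457375 3.4670549 ] [0.6316764  0.01040624 0.3982227 ]
square c px [397.31149806 217.20432367] pan rim c if centred [400.36439048 213.74054613]
```

View pics/d.png

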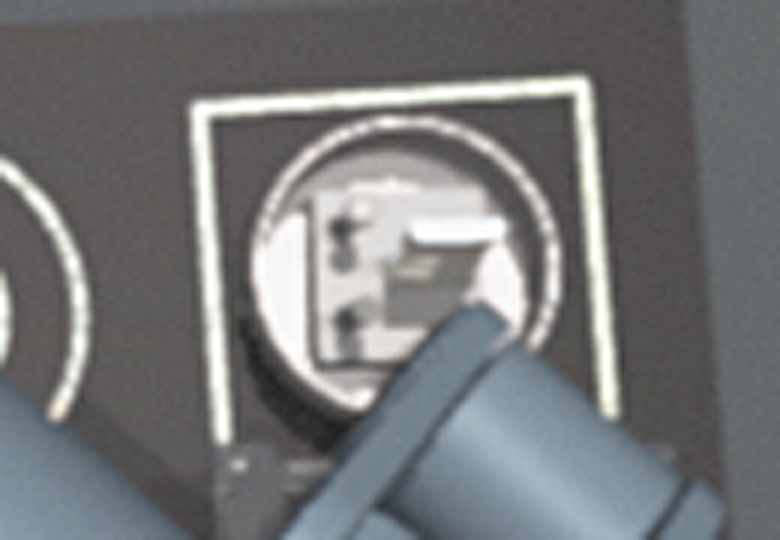

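The pan rim is centred near (397.7,214.8), against (400.4,213.7) when centred in the square, so it stands about 7 mm short. I nudge it, then release.

To row units: -0.007 m / 0.5 = -0.014, -0.006 m / 0.5 = -0.012.

Call:
play_rows --motion '[[[-0.002,-0.006,0,0,0,0],[-0.004,-0.012,0,0,0,0],[-0.004,-0.014,0,0,0,0],[-0.004,-0.014,0,0,0,0],[-0.004,-0.014,0,0,0,0],[-0.004,-0.014,0,0,0,0]]]'

```text
time_s: 8.53
position: [0.4615, -0.2791, 0.0936]
tcp_rot: [[-0.999, 0.032, -0.004], [0.032, 0.999, 0.005], [0.004, 0.005, -1.0]]
force: [-0.7, 7.0, 4.5]
opening: 0.184
grasp_force: 30.4
```

Call:
play_rows --motion '[[[0,0,0,0,0,0],[0,0,0,0,0,0],[0,0,0,0,0,0],[0,0,0,0,0,0],[0,0,0,0,0,0],[0,0,0,0,0,0],[0,0,0,0,0,0],[0,0,0,0,0,0]]]' --fingers 0.06

```text
time_s: 9.2
position: [0.4633, -0.2823, 0.0937]
tcp_rot: [[-0.999, 0.034, 0.0], [0.034, 0.999, -0.0], [-0.0, -0.0, -1.0]]
force: [0.5, 0.3, -0.7]
opening: 0.658
grasp_force: 0.0
```

To row units: -0.18 m / 0.5 = -0.36, -0.16 m / 0.5 = -0.32.

Call:
play_rows --motion '[[[0,0,-0.04,0,0,0],[0,0,-0.1,0,0,0],[0,0,-0.18,0,0,0],[0,0,-0.26,0,0,0],[0,0,-0.32,0,0,0],[0,0,-0.36,0,0,0],[0,0,-0.36,0,0,0],[0,0,-0.36,0,0,0]]]'

```text
time_s: 9.87
position: [0.4636, -0.2824, 0.275]
tcp_rot: [[-0.999, 0.033, 0.002], [0.033, 0.999, -0.002], [-0.002, -0.002, -1.0]]
force: [-0.4, 0.8, -0.0]
opening: 0.691
grasp_force: 0.0
```

To row units: 0.1 m / 0.5 = 0.2, 0.08 m / 0.5 = 0.16, 56 degrees / 90 = 0.6222.

Call:
play_rows --motion '[[[0.06,0,0,0,0,0.0778],[0.12,0.06,0,0,0,0.1556],[0.12,0.12,0,0,0,0.2333],[0.12,0.16,0,0,0,0.3111],[0.12,0.2,0,0,0,0.3889],[0.12,0.2,0,0,0,0.4667],[0.12,0.2,0,0,0,0.5444],[0.12,0.2,0,0,0,0.6222]]]'

```text
time_s: 10.53
position: [0.4055, -0.1788, 0.272]
tcp_rot: [[-0.527, 0.85, -0.003], [0.85, 0.527, 0.003], [0.004, -0.001, -1.0]]
force: [0.1, 0.6, 0.0]
opening: 0.686
grasp_force: 0.0
```

```bash
python3 -c "
from h import *
T=imaging.capture('top');S=imaging.capture('side')
go([.581,-.294,.24],-1.9)
f=lambda im,x,y,w,h,k:cv2.resize(im[y:y+h,x:x+w],None,fx=k,fy=k,interpolation=cv2.INTER_CUBIC)
save(np.hstack([f(T['frame'],345,170,100,125,4),f(S['frame'],270,260,100,125,4)]),'e.png')"
```

```text
t 10.63 at [ 0.4057 -0.1793  0.2722] d [-0.1905  0.0876  0.0313] w [-0.14 -0.19 34.01]
```

View pics/e.png

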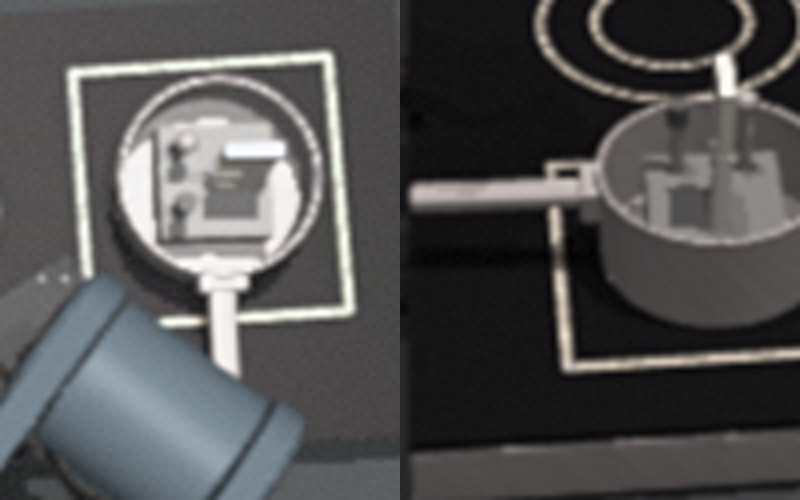

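The pan now stands centred in the square: rim at about (399.8,214.0) against (400.4,213.7). The gauge's white top is at top-crop (253,150) and side-crop (324,60).

```bash
python3 -c "
from h import *
T=imaging.capture('top');S=imaging.capture('side')
a=lambda x,y:((x+.5)/4-.5+345,(y+.5)/4-.5+170);b=lambda x,y:((x+.5)/4-.5+270,(y+.5)/4-.5+260)
print('pan',onz(T,a(219,176),.11))
print('g',onz(T,a(253,149.5),.18),'tri',tri(T,a(253,149.5),S,b(324,60)))
l,r=onz(T,a(221,151),.18),onz(T,a(285,148),.18);print('yaw strip',np.degrees(np.arctan2(-(l-r)[0],(l-r)[1])),np.linalg.norm(l-r))
h0,h1=onz(T,a(222,292),.1),onz(T,a(227,372),.1);print('yaw h',np.degrees(np.arctan2((h0-h1)[1],(h0-h1)[0])))
g=onz(T,a(253,149.5),.18);go([g[0],g[1],.24],-1.0)"
```

```text
pan [ 0.58137414 -0.27967244  0.11      ]
g [ 0.58653463 -0.29135037  0.18      ] tri [ 0.58600547 -0.29002341  0.18850623]
yaw strip 1.044834363344349 0.03929379416936123
yaw h 1.0352330070212532
t 10.73 at [ 0.4059 -0.1797  0.2726] d [-0.1909  0.0932  0.032 ] w [-0.1  -0.13 33.26]
```

To row units: -0.19 m / 0.5 = -0.38, -0.12 m / 0.5 = -0.24, 33.2 degrees / 90 = 0.3689.

Call:
play_rows --motion '[[[-0.06,0.03,0,0,0,0.0556],[-0.12,0.06,0,0,0,0.1111],[-0.18,0.09,0,0,0,0.1667],[-0.24,0.12,0.02,0,0,0.2222],[-0.3,0.15,0.04,0,0,0.2778],[-0.35,0.174,0.064,0,0,0.3333],[-0.38,0.186,0.064,0,0,0.3689],[-0.38,0.186,0.064,0,0,0.3689]]]'

```text
time_s: 11.4
position: [0.5883, -0.2939, 0.2393]
tcp_rot: [[0.019, 1.0, -0.0], [1.0, -0.019, -0.0], [-0.0, -0.0, -1.0]]
force: [-0.3, -0.3, -0.3]
opening: 0.689
grasp_force: 0.0
```

Call:
play_rows --motion '[[[0,0,0,0,0,0],[0,0,0,0,0,0]]]'

```text
time_s: 11.57
position: [0.5852, -0.291, 0.2412]
tcp_rot: [[0.017, 1.0, -0.002], [1.0, -0.017, 0.001], [0.001, -0.002, -1.0]]
force: [-0.1, -0.5, -0.0]
opening: 0.692
grasp_force: 0.0
```

```bash
python3 -c "
from h import *
T=imaging.capture('top');S=imaging.capture('side');go([.5857,-.2912,.16],1.0)
f=lambda im,x,y,w,h,k:cv2.resize(im[y:y+h,x:x+w],None,fx=k,fy=k,interpolation=cv2.INTER_CUBIC)
save(f(S['frame'],270,210,120,130,4),'f.png')"
```

```text
t 11.67 at [ 0.5853 -0.291   0.242 ] d [-0.0003  0.0005  0.082 ] w [-0.04 -0.03 -2.04]
```

View pics/f.png

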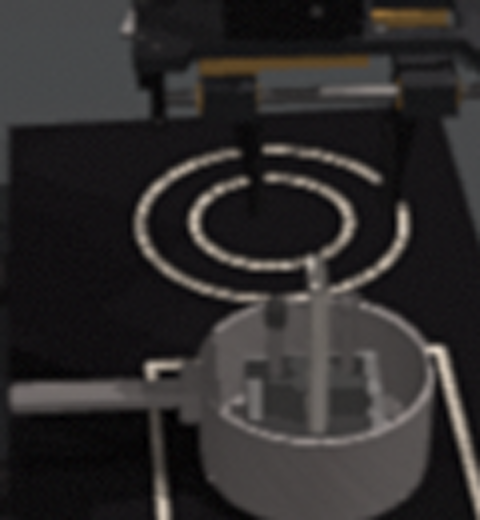

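The open fingers, at crop columns 255 and 400, straddle the gauge at column 317. I descend with a 2° turn and grip.

To row units: 0.08 m / 0.5 = 0.16, 0.03 m / 0.5 = 0.06, -2 degrees / 90 = -0.0222.

Call:
play_rows --motion '[[[0,0,0.03,0,0,-0.0222],[0,0,0.06,0,0,-0.0222],[0,0,0.09,0,0,-0.0222],[0,0,0.12,0,0,-0.0222],[0,0,0.144,0,0,-0.0222],[0,0,0.16,0,0,-0.0222],[0,0,0.16,0,0,-0.0222],[0,0,0.16,0,0,-0.0222]]]'

```text
time_s: 12.33
position: [0.5862, -0.2916, 0.1619]
tcp_rot: [[-0.016, 1.0, -0.0], [1.0, 0.016, 0.0], [0.0, -0.0, -1.0]]
force: [0.6, -0.5, -0.1]
opening: 0.689
grasp_force: 0.0
```

Call:
play_rows --motion '[[[0,0,0,0,0,0],[0,0,0,0,0,0],[0,0,0,0,0,0],[0,0,0,0,0,0],[0,0,0,0,0,0],[0,0,0,0,0,0],[0,0,0,0,0,0],[0,0,0,0,0,0]]]' --fingers 0

```text
time_s: 13.0
position: [0.5863, -0.2917, 0.1618]
tcp_rot: [[-0.015, 1.0, -0.0], [1.0, 0.015, -0.0], [-0.0, -0.0, -1.0]]
force: [0.1, 0.5, 0.3]
opening: 0.171
grasp_force: 0.0
```

Call:
play_rows --motion '[[[0,0,0,0,0,0],[0,0,0,0,0,0],[0,0,0,0,0,0],[0,0,0,0,0,0],[0,0,0,0,0,0],[0,0,0,0,0,0]]]'

```text
time_s: 13.5
position: [0.5858, -0.2916, 0.1617]
tcp_rot: [[-0.015, 1.0, -0.001], [1.0, 0.015, 0.0], [0.0, -0.001, -1.0]]
force: [-1.9, -0.5, 2.1]
opening: 0.089
grasp_force: 29.8
```

To row units: -0.08 m / 0.5 = -0.16, -0.07 m / 0.5 = -0.14.

Call:
play_rows --motion '[[[0,0,-0.01,0,0,0],[0,0,-0.028,0,0,0],[0,0,-0.05,0,0,0],[0,0,-0.072,0,0,0],[0,0,-0.094,0,0,0],[0,0,-0.116,0,0,0],[0,0,-0.14,0,0,0],[0,0,-0.16,0,0,0]]]'

```text
time_s: 14.17
position: [0.587, -0.292, 0.2441]
tcp_rot: [[-0.016, 1.0, 0.003], [1.0, 0.016, -0.001], [-0.002, 0.002, -1.0]]
force: [-0.5, 0.5, -0.3]
opening: 0.085
grasp_force: 29.9
```

To row units: -0.09 m / 0.5 = -0.18, -0.085 m / 0.5 = -0.17.

Call:
play_rows --motion '[[[0,0,-0.03,0,0,0],[0,0,-0.06,0,0,0],[0,0,-0.09,0,0,0],[0,0,-0.12,0,0,0],[0,0,-0.15,0,0,0],[0,0,-0.17,0,0,0],[0,0,-0.18,0,0,0],[0,0,-0.18,0,0,0]]]'

```text
time_s: 14.83
position: [0.5869, -0.292, 0.3336]
tcp_rot: [[-0.015, 1.0, 0.003], [1.0, 0.015, -0.002], [-0.002, 0.003, -1.0]]
force: [0.1, -0.1, -1.0]
opening: 0.09
grasp_force: 29.9
```

```bash
python3 -c "
from h import *
T=imaging.capture('top');S=imaging.capture('side');go([.5484,.3293,.331],77.3)
f=lambda im,x,y,w,h,k:cv2.resize(im[y:y+h,x:x+w],None,fx=k,fy=k,interpolation=cv2.INTER_CUBIC)
save(f(S['frame'],260,150,130,150,4),'g.png')"
```

```text
t 14.93 at [ 0.586  -0.2915  0.3313] d [ 0.6213 -0.028   0.0007] w [-1.000e-02 -5.000e-02 -7.641e+01]
```

View pics/g.png

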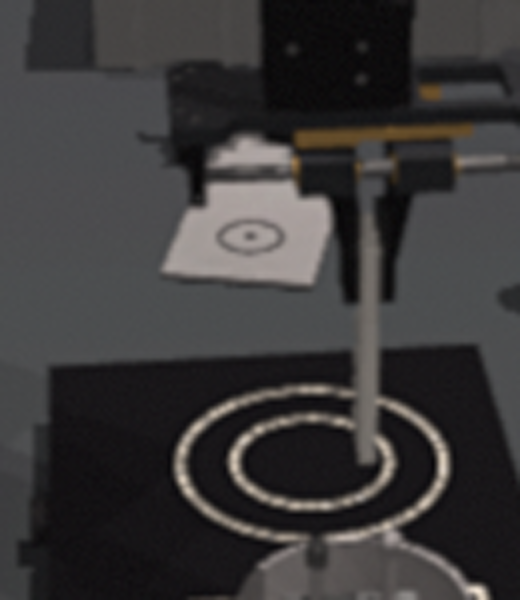

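The gauge hangs upright in the fingers, clear of the pan, with the rods still in it. Now I carry it to the viewing point.

To row units: 0.194 m / 0.5 = 0.388, 0.164 m / 0.5 = 0.328, -26 degrees / 90 = -0.2889.

Call:
play_rows --motion '[[[0.016,0,0,0,0,-0.0111],[0.05,-0.002,0,0,0,-0.0389],[0.096,-0.004,0,0,0,-0.0722],[0.15,-0.006,0,0,0,-0.1111],[0.208,-0.01,0,0,0,-0.1556],[0.268,-0.012,0,0,0,-0.2],[0.328,-0.014,0,0,0,-0.2444],[0.388,-0.018,0,0,0,-0.2889]]]'

```text
time_s: 15.6
position: [0.5732, -0.0948, 0.3311]
tcp_rot: [[-0.458, 0.889, -0.002], [0.889, 0.458, 0.001], [0.002, -0.001, -1.0]]
force: [0.2, 0.1, -0.8]
opening: 0.092
grasp_force: 29.9
```

```bash
python3 -c "
from h import *
go([.5484,.3293,.331],77.3)"
```

```text
t 15.6 at [ 0.5732 -0.0948  0.3311] d [0.3884 0.172  0.0007] w [ 1.000e-02 -1.300e-01 -5.006e+01]
```

To row units: 0.216 m / 0.5 = 0.432, 0.189 m / 0.5 = 0.378, -30 degrees / 90 = -0.3333.

Call:
play_rows --motion '[[[0.054,0.024,0,0,0,-0.0389],[0.108,0.048,0,0,0,-0.0778],[0.162,0.072,0,0,0,-0.1167],[0.216,0.096,0,0,0,-0.1556],[0.27,0.12,0,0,0,-0.2],[0.324,0.144,0,0,0,-0.2444],[0.378,0.168,0,0,0,-0.2889],[0.432,0.192,0,0,0,-0.3333]]]'

```text
time_s: 16.27
position: [0.5604, 0.1409, 0.3312]
tcp_rot: [[-0.841, 0.541, -0.002], [0.541, 0.841, 0.001], [0.002, -0.001, -1.0]]
force: [0.2, 0.1, -1.0]
opening: 0.094
grasp_force: 29.9
```

```bash
python3 -c "
from h import *
go([.5484,.3293,.331],77.3)"
```

```text
t 16.27 at [0.5604 0.1409 0.3312] d [0.1119 0.152  0.0003] w [-2.000e-02 -1.200e-01 -2.005e+01]
```

To row units: 0.152 m / 0.5 = 0.304, 0.094 m / 0.5 = 0.188, -20 degrees / 90 = -0.2222.

Call:
play_rows --motion '[[[0.036,0.048,0,0,0,-0.0389],[0.072,0.096,0,0,0,-0.0778],[0.106,0.144,0,0,0,-0.1167],[0.138,0.188,0,0,0,-0.1556],[0.168,0.228,0,0,0,-0.1889],[0.194,0.264,0,0,0,-0.2111],[0.214,0.29,0,0,0,-0.2222],[0.224,0.304,0,0,0,-0.2222]]]'

```text
time_s: 16.93
position: [0.5491, 0.3297, 0.3309]
tcp_rot: [[-0.975, 0.222, -0.002], [0.222, 0.975, 0.001], [0.002, 0.0, -1.0]]
force: [-0.2, 0.2, -0.9]
opening: 0.086
grasp_force: 29.9
```

Call:
play_rows --motion '[[[0,0,0,0,0,0],[0,0,0,0,0,0],[0,0,0,0,0,0],[0,0,0,0,0,0]]]'

```text
time_s: 17.27
position: [0.5515, 0.3256, 0.3318]
tcp_rot: [[-0.974, 0.228, -0.0], [0.228, 0.974, -0.001], [0.0, -0.001, -1.0]]
force: [0.2, 0.4, -1.8]
opening: 0.089
grasp_force: 29.9
```

```bash
python3 -c "
from h import *
T=imaging.capture('top');S=imaging.capture('side');go([.5484,.3293,.331],77.3)
for n in('side','top'):
  for k in('pan','gauge','rest_mark','camera','probe'):print(n,k,[(np.round(r['at'],3).tolist(),round(r['confidence'],2)) for r in finder.recognise(n,k)][:1])
P=np.array([.5484,.3293,.2693])
for z in(.0448,0,-.08):
  q=proj(S,P+[0,0,-.0+z]);print(z,q,(q-[270,60])*4)
f=lambda im,x,y,w,h,k:cv2.resize(im[y:y+h,x:x+w],None,fx=k,fy=k,interpolation=cv2.INTER_CUBIC)
save(np.hstack([f(S['frame'],270,60,100,150,4),f(T['frame'],350,160,100,150,4)]),'i.png')"
```

```text
t 17.37 at [0.5517 0.3256 0.3319] d [0.0041 0.0028 0.0009] w [-0.01 -0.   -0.5 ]
side pan [([0.579, -0.293, 0.088], 0.7)]
side gauge [([0.554, 0.32, 0.272], 0.94)]
side rest_mark [([0.592, -0.341, 0.054], 0.62)]
side camera [([0.594, 0.476, 0.275], 0.81)]
side probe [([0.602, -0.256, 0.12], 0.49)]
top pan [([0.577, -0.279, 0.089], 0.92)]
top gauge []
top rest_mark [([0.583, -0.275, 0.051], 0.59)]
top camera [([0.581, -0.275, 0.05], 0.73)]
top probe []
0.0448 [320.16504008 116.93743724] [200.66016031 227.74974897]
0 [320.4379432  131.52733401] [201.75177282 286.10933604]
-0.08 [320.90684096 156.59545974] [203.62736386 386.38183896]
```

View pics/i.png

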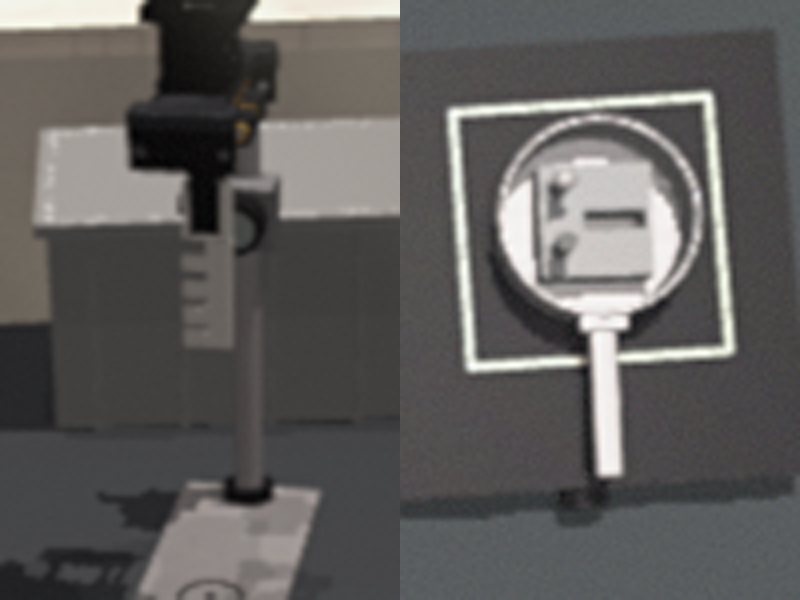

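The gauge hangs upright in front of the lens, its lower end at side-crop row 347 against the expected 342. The pan is centred in the square with both rods in it. I make a small final correction, settle and hand in.

To row units: 0.004 m / 0.5 = 0.008, -0.002 m / 0.5 = -0.004, -0.5 degrees / 90 = -0.0056.

Call:
play_rows --motion '[[[0.004,0.002,-0.002,0,0,-0.0056],[0.008,0.006,-0.004,0,0,-0.0056],[0.008,0.006,-0.004,0,0,-0.0056],[0.008,0.006,-0.004,0,0,-0.0056],[0.008,0.006,-0.004,0,0,-0.0056],[0.008,0.006,-0.004,0,0,-0.0056],[0.008,0.006,-0.004,0,0,-0.0056],[0.008,0.006,-0.004,0,0,-0.0056]]]'

```text
time_s: 18.53
position: [0.5483, 0.3304, 0.3337]
tcp_rot: [[-0.976, 0.219, -0.0], [0.219, 0.976, -0.0], [0.0, -0.0, -1.0]]
force: [-0.3, 0.8, -0.5]
opening: 0.093
grasp_force: 29.9
```

Call:
play_rows --motion '[[[0,0,0,0,0,0],[0,0,0,0,0,0],[0,0,0,0,0,0],[0,0,0,0,0,0],[0,0,0,0,0,0],[0,0,0,0,0,0],[0,0,0,0,0,0],[0,0,0,0,0,0]]]'

```text
time_s: 19.2
position: [0.5483, 0.3305, 0.3338]
tcp_rot: [[-0.976, 0.218, -0.0], [0.218, 0.976, -0.0], [0.0, -0.0, -1.0]]
force: [0.6, 0.4, -0.6]
opening: 0.091
grasp_force: 29.9
```

```bash
python3 -c "
from h import *
go([.5484,.3293,.333],77.3);print(bot.hand_in())"
```

```text
t 19.2 at [0.5483 0.3305 0.3338] d [-0.0004 -0.0011  0.0008] w [-0.   -0.    0.08]
the job is handed in; nothing more can be done
None
```

I handed the job in at 19.2 s; no verdict came back, but by my measurements the pan stands let go within about 3 mm of the square's centre with both rods in it, and the gauge is held still and upright, square to the lens and within a few millimetres of the viewing point.

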